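# Index the specimen turntable to the marked stop

### The job

The specimen turntable on the measuring bench is locked in its middle hole by the spring plunger. Pull the plunger's black knob up, turn the stage to the stop hole on the side where the tall marker pin stands, and release the knob so that the plunger pin drops fully home and locks the stage there. Work gently: do not force the pin, keep the shell in its place on the stage, and leave the other things on the bench alone.

Things in the scene. Friction and masses are not known exactly. Their poses are not given: they have to be found in the camera images.
- base: Fixed round aluminium base plate of the turntable, 284 mm in diameter, 20 mm thick; origin at the centre of its underside, on the stage's vertical turning axis. Stage angles count from its own x axis towards its own y axis. Three index holes, 9.2 mm wide, lie on a circle of radius 90 mm about the axis: the middle hole and one stop hole on either side.
- middle_hole (a point): Mouth of the middle hole, in the plate's top 20 mm above the bench, at stage angle 0. Each stop hole lies somewhere 32 to 48 degrees (0.56 to 0.84 rad) from it, different on each side and every time, and is not measured: find it by feel or see it. It is in the middle of a smooth steel shoe: an arc strip, 27 mm wide, reaching 20 degrees to either side of its hole, its top 1.5 mm above the plate.
- stage (a joint): Angle of the stage (rad), 0 in the middle hole, positive anticlockwise from above (towards the base's own +y), free from -1.2 to 1.2 when the plunger is pulled. A steel disc, 124 mm in diameter, with an arm 26 mm wide, top 38 mm above the bench, that carries the plunger at radius 90 mm. Turns stiffly (2 to 4 N at the knob, and up to 3 N more with the pin dragging) and stays where left.
- plunger (a joint): Height of the spring plunger (m): 0 fully home in a hole (locked), about 0.0065 when the pin rests on the bare plate, about 0.008 when it rests on a stop shoe, 0.014 at the upper stop. Moves straight up. Its spring pulls it down with about 7 N at 0 and 11 N at 0.014; let go over a hole, it drops in by itself.
- knob (a point): Point to grip on the plunger's black round knob: on its axis, 78 mm above the bench when home. The knob is 26 mm in diameter from 70 to 86 mm above the bench, with a 32 mm lip on top up to 94 mm; below it a 10 mm stem, then at 51 mm the top of a 24 mm collar on the stage arm. The knob moves with the stage at radius 90 mm about the base's axis, at the stage's angle; it does not turn on itself.
- pin: The plunger's steel pin under the stage arm, 8 mm in diameter, with a round end; origin at its tip, 13.5 mm above the bench when home. It must not be pressed, jammed or pushed sideways against the plate or the shoes with more than 25 N.
- stage_top (a point): Centre of the stage's top, on the turning axis, 40 mm above the bench.
- marker: Tall steel marker pin, 12 mm wide at the foot, 30 mm tall, standing on the base plate at radius 130 mm, 40 degrees to one side of the middle hole. It only tells the side, not the exact angle of the stop hole. Fixed. Origin at its foot.
- plug: Low steel plug, 16 mm in diameter, 5 mm tall, at the marker's mirror place on the other side: the side not to turn to. Fixed. Origin at its foot.
- shell: Rust-brown ribbed crab shell, 72 mm wide, 23 mm tall, lying loose in the middle of the stage; origin at the centre of its underside. It shall ride along and stay within 25 mm of the stage's centre.
- vial: Small amber vial, 26 mm in diameter, 45 mm tall, loose on the base plate behind the stage; origin at its foot. Leave alone.
- weight: Brass balance weight, 22 mm in diameter, 28 mm tall, loose on the base plate behind the stage; origin at its foot. Leave alone.
- caliper: Digital caliper, 230 mm long, lying on the bench left of the turntable; origin under its middle. Leave alone.
- dish: Shallow glass dish, 90 mm wide, 16 mm tall, right of the turntable; origin at its underside. Leave alone.
- jar: Specimen jar, 64 mm in diameter, 85 mm tall, right of the turntable; origin at its underside. Leave alone.
- brush: Cleaning brush with a wooden handle lying on the bench left of the turntable; origin at its underside. Leave alone.
Not all that is in view belongs to the job. Leave any purple or turquoise look-alike of the shell alone.

How it is judged:
On the way, in this order (a step that is already met when the one before it is completed fails the run):
1. the plunger is pulled clear of the middle hole (value of joint plunger above 0.006 m), for 0.1 s.
2. the stage is turned away from the middle hole (more than 0.25 rad) ((value of joint stage above 0.25 rad or value of joint stage below -0.25 rad)), for 0.1 s.
At the end, for the whole second after the job is handed in: The stage stands still in the stop hole on the marker's side (more than 0.5 rad from the middle hole, that way), the plunger fully home (less than 2 mm up), and the shell lies upright on the stage within 25 mm of its centre (((y of marker in the frame of base above 0 m and value of joint stage above 0 rad) or (y of marker in the frame of base below 0 m and value of joint stage below 0 rad)) and (value of joint stage above 0.5 rad or value of joint stage below -0.5 rad) and value of joint plunger below 0.002 m and velocity of joint stage between -0.05 and 0.05 rad/s and horizontal distance between shell and stage_top below 0.025 m and angle between shell's own z axis and vertical below 0.2 rad and height (world z) of shell above 0.035 m); the robot touches nothing.
It fails at once if the pin was forced: more than 25 N between the plunger pin and the plate or shoes (contact force between pin and anything else above 25 N).
It fails at once if the shell slid more than 25 mm from the stage's centre (horizontal distance between shell and stage_top above 0.025 m).
It fails at once if another thing on the bench was moved by more than 20 mm (distance of any of vial, weight, caliper, dish, jar, brush from where it was at the start of the episode above 0.02 m).
It also fails if it takes over 45 s, if anything falls off the work surface, if the arm or the gripper's body presses on something with over 40 N, if the wrist force passes 120 N, or if a joint passes its speed limit or range.

### The arm

A 6-joint arm with a two-finger parallel gripper is mounted at the origin on the work surface. World frame = base frame: x ahead of the robot, y to its left, z up, the work surface at z = 0. Lengths are in m, angles in rad, forces in N, time in s.
With the tool pointing down it reaches from about 0.225 to 0.725 m from the base axis. Payload 3.1 kg.
Tool frame: the origin (TCP) lies at the very end of the fingers, on their centre line; the grasp point (between the pads) lies 19 mm behind it; z points along the fingers, y is the line along which they close (so a half turn about z gives the same grasp; the last joint's range is limited). The gripper opens to 85 mm and grips with 20 to 120 N. Pads are 22 mm wide; open, the fingers measure 114 mm over their backs; the gripper's body (76 mm by 85 mm) begins 54 mm behind the grasp point. The pads swing forward as they close: fully open they stand 13 mm farther back than shut.
Start: joints at [-1.416, 0.048, 0.099, 1.622, 0, 1.443], TCP at [0.146, -0.504, 0.231] pointing down, gripper open.
Joint ranges: [-2.91, 2.91], [-0.99, 1.94], [-1.21, 1.42], [-2.12, 2.29], [-1.49, 1.47], [-3.14, 3.14]. Speed limits (rad/s): [2.79, 2.79, 3.14, 3.14, 3.14, 3.14].

### API

Orientations are given as [roll, pitch, yaw] about the fixed x, y, z axes, in that order (R = Rz(yaw) Ry(pitch) Rx(roll)).
In Python, from plant import ctrl gives the robot as it stands.
- The arm moves only by the tool servo_tool, never from a script. Its argument "steps" is a list of rows, each an object with "angular": the turn, a rotation vector about the tool's x, y, z in rad, a list of three; "xyz": the shift along the tool's x, y, z in mm, a list of three; "gripper": the finger opening in mm, from 0 to 85.4. In form: [{"angular": [rx, ry, rz], "xyz": [x, y, z], "gripper": gripper}, ...]. A call has 1 to 12 rows; each row shifts and turns the commanded pose from where the row before left it, along the tool's axes as they then stand; what a row does not reach is not made up. A row lasts 1/12 s, in which the tool goes at most 41.7 mm and 7.16 degrees, less where a joint would pass 70% of its speed; a pose out of reach is approached as far as the arm can. A call is refused whole if a number of a shift passes 41.7 or a number of a turn 0.125, either way. A call with a gripper value outside its range is refused whole. The fingers move at their own pace and stop on an object; "force" is the grip in N (left out, the last holds). Time passes only in rows, so rows that do not move let the fingers close. It gives the time, the measured TCP pose, the force, the opening and the grip force at its end, in the units of the state.
- ctrl.get_obs(): the state, without advancing time (a new reading comes with each control period).
- ctrl.grab_frame(name): name is "scene" or "top" or "wrist"; returns the picture (400x640x3 uint8, red, green, blue); there is no depth.
- ctrl.camera_params(name): a dict with "fx", "fy", "cx", "cy" (pixels), "D" ([k1, k2, p1, p2, k3] as OpenCV has them; the pictures are not rectified), "world_to_cam" (4x4, takes a point from world to camera coordinates); the wrist camera has in their place "T_tool_cam" (4x4, takes a point from camera to tool coordinates, whose origin is the TCP and whose axes are the flange's). Camera axes: x right, y down, z forward; pixel columns grow to the right and rows downward; lengths in m; the calibration is good to about 2 mm. A picture is of the moment at which its call begins: read the wrist's pose just before it. camera_params takes no time and is no camera call.
- ctrl.sign_off(): hands the job in; it is judged then, once.
The state is a dict: "time": time; "joint_pos": joint angles; "dq": joint speeds; "tau": joint torques, N m; "position": TCP position; "ee_rot": TCP orientation; "wrist_force": force on the tool from outside, world axes, zero at the start; "torque": the same for the moment, N m; "finger_gap": finger opening in m; "grasp_force": force on a finger pad.
Only numpy, scipy, OpenCV 4.12 (cv2) and the standard library are available. Lean on these libraries where they do the work, as an engineer would, in place of code of your own. Each camera call takes 0.05 s, during which the arm holds its last target. There are 200 camera calls.

## Working session

There is one attempt and no reset: what is moved stays moved. The work goes in short steps, Python scripts to look and compute and a tool call to move; the robot and the scene stay as the last step left them, time stands still between calls to the robot, and variables do not carry over. Pictures are saved under pics/ and viewed, at most 10 in all, crops included, and the job is handed in when it is done.

Besides the shell and the picture viewer there is one more tool, called after "Call:" as name([rows], argument=value, ...), one row to a line, values as JSON. servo_tool: Moves the arm, as the interface text tells. Its arguments: {"type":"object","properties":{"steps":{"type":"array"},"force":{"type":"number"}},"required":["steps"]}

```bash
mkdir -p pics; python3 - <<'E'
from plant import ctrl
import cv2,numpy as np
for n in ("top","scene"):
    cv2.imwrite(f"pics/{n}0.png",ctrl.grab_frame(n)[...,::-1])
    p=ctrl.camera_params(n);print(n,{k:(np.round(v,4).tolist()) for k,v in p.items()})
print(np.round(ctrl.camera_params("wrist")["T_tool_cam"],4).tolist())
print(ctrl.get_obs())
E
```

```text
top {'fx': 499.8917, 'fy': 499.8917, 'cx': 316.3558, 'cy': 195.4397, 'D': [-0.0728, 0.0, 0.0, 0.0, 0.0], 'world_to_cam': [[0.0225, -0.9997, -0.0012, 0.0098], [-0.9745, -0.0217, -0.2233, 0.5406], [0.2232, 0.0062, -0.9747, 1.1075], [0.0, 0.0, 0.0, 1.0]]}
scene {'fx': 445.4084, 'fy': 445.4084, 'cx': 321.1685, 'cy': 199.2876, 'D': [-0.052, 0.0, 0.0, 0.0, 0.0], 'world_to_cam': [[0.6133, 0.7898, 0.0049, -0.3321], [0.5737, -0.4413, -0.6901, -0.2389], [-0.5429, 0.426, -0.7237, 1.3833], [0.0, 0.0, 0.0, 1.0]]}
[[0.0005, -0.9595, -0.2818, 0.0712], [1.0, 0.0005, 0.0002, -0.0003], [-0.0001, -0.2818, 0.9595, -0.1426], [0.0, 0.0, 0.0, 1.0]]
{'time': 0.1, 'joint_pos': array([-1.41579606e+00,  4.86896470e-02,  9.77516065e-02,  1.62201899e+00,
       -1.32594173e-05,  1.44297294e+00]), 'dq': array([ 0.00151775, -0.0014111 ,  0.00189013,  0.00019828,  0.00089069,
        0.00049452]), 'tau': array([ 3.64470165e-03, -3.39851153e+01,  3.20935893e+01,  1.58306264e-02,
       -8.73700992e-05,  6.07545758e-06]), 'position': array([ 0.14639567, -0.50359249,  0.23022604]), 'ee_rot': array([-3.13944789e+00, -2.62285682e-04,  2.82823379e-01]), 'wrist_force': array([ 0.03671746, -0.64191151,  0.03438321]), 'torque': array([ 0.00220535, -0.00441645, -0.03683899]), 'grasp_force': 0.0, 'finger_gap': 0.08545578982516683}
```

View pics/top0.png

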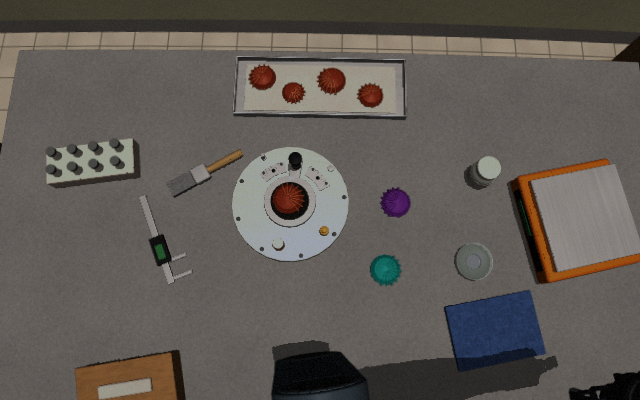

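View pics/scene0.png

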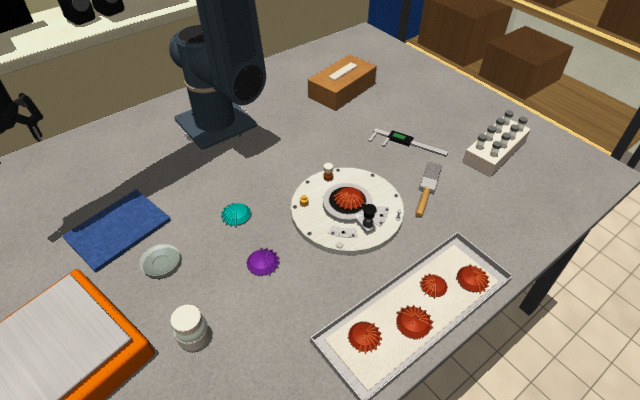

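The turntable is in the top view at about (291,204), with the knob at (295,160) on the far side. The shell on the stage is at (289,198). The shells in the tray and the purple (395,203) and turquoise (385,270) ones are not part of the job. I'll enlarge the area around the shoes and the marker.

```bash
python3 - <<'E'
import cv2,numpy as np
a=cv2.imread("pics/top0.png")[140:215,230:352]; b=cv2.imread("pics/scene0.png")[160:255,285:410]
a=cv2.resize(a,None,fx=6.4,fy=6.4,interpolation=cv2.INTER_CUBIC)
cv2.imwrite("pics/topc.png",a)
b=cv2.resize(b,None,fx=6,fy=6,interpolation=cv2.INTER_CUBIC)
cv2.imwrite("pics/scenec.png",b)
E
```

```text
(no output)
```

View pics/topc.png

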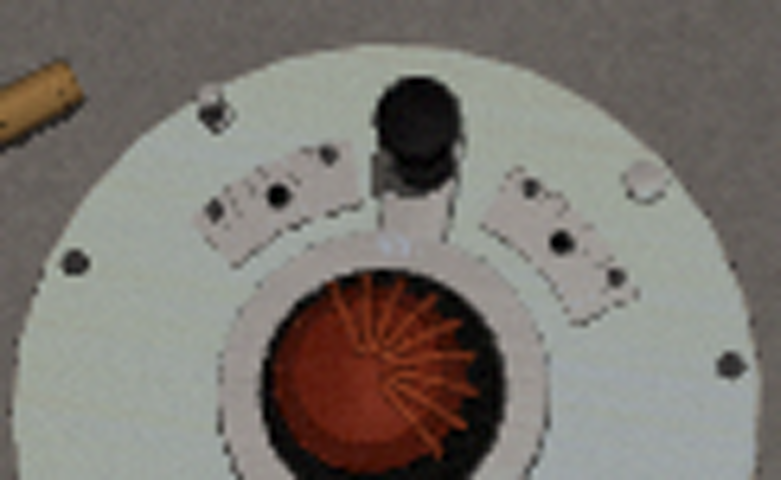

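View pics/scenec.png

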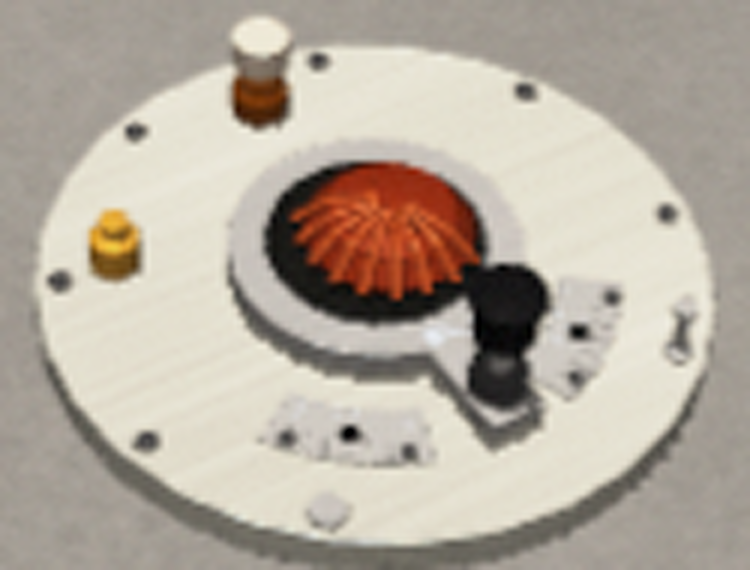

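The two candidates are in the enlarged crops. The tall shiny pin is on the robot's left, at top crop (215,105) and scene crop (680,330): that is the marker. The flat disc on the right, at top crop (645,182) and scene crop (328,512), is the plug. So I turn left. The left shoe's hole is the black dot at top crop (278,196), scene crop (578,331), between two dark screws. Next I compute the geometry.

```bash
cat > h.py <<'E'
import cv2,numpy as np
from plant import ctrl
def unproj(n,uv,z,obs=None):
    p=ctrl.camera_params(n);K=np.array([[p["fx"],0,p["cx"]],[0,p["fy"],p["cy"]],[0,0,1]])
    d=cv2.undistortPoints(np.array(uv,float).reshape(-1,1,2),K,np.array(p["D"]))[:,0]
    T=np.linalg.inv(np.array(p["world_to_cam"]))
    r=np.c_[d,np.ones(len(d))]@T[:3,:3].T;o=T[:3,3]
    return o+r*((z-o[2])/r[:,2])[:,None]
E
python3 - <<'E'
from h import *
from scipy.optimize import least_squares
C={"top":(230,140,6.4),"scene":(285,160,6)}
F=lambda n,l:[((C[n][0]+(u+.5)/C[n][2]-.5),(C[n][1]+(v+.5)/C[n][2]-.5)) for u,v in l]
edge={"top":[(75,187),(160,116),(262,64),(385,44),(520,64),(625,120),(705,203),(758,400),(14,400),(40,262)],
"scene":[(37,290),(60,195),(150,105),(260,58),(420,45),(560,75),(650,135),(700,215),(713,320),(650,440),(560,505),(430,543),(300,537),(130,450)]}
pts={"top":dict(hole=[(278,196,.0215)],holeR=[(561,242,.0215)],marker=[(215,115,.02)],plug=[(645,182,.025)],lip=[(418,112,.094)],shell=[(383,360,.06)]),
"scene":dict(hole=[(578,331,.0215)],holeR=[(349,433,.0215)],marker=[(680,355,.02)],plug=[(328,510,.025)],lip=[(510,288,.094)])}
for n in C:
    E=unproj(n,F(n,edge[n]),.02)[:,:2]
    s=least_squares(lambda p:np.hypot(*(E-p[:2]).T)-.142,[.45,.05],loss="soft_l1",f_scale=.001);c=s.x
    print(n,"centre",c.round(4),"res mm",(s.fun*1e3).round(1))
    for k,v in pts[n].items():
        w=unproj(n,F(n,[v[0][:2]]),v[0][2])[0,:2]-c
        print(k,(w+c).round(4),"r",np.hypot(*w).round(4),"ang",np.degrees(np.arctan2(w[1],w[0])).round(1))
E
```

```text
top centre [0.5324 0.0863] res mm [ 3.9  0.  -0.8 -1.5 -0.3  0.7  1.8 -1.1 -1.7  0.7]
hole [0.6103 0.1298] r 0.0892 ang 29.1
holeR [0.5945 0.0211] r 0.0901 ang -46.4
marker [0.6426 0.1556] r 0.1302 ang 32.2
plug [ 0.618  -0.0105] r 0.1292 ang -48.5
lip [0.6226 0.0734] r 0.0911 ang -8.1
shell [0.5381 0.0849] r 0.0059 ang -13.1
scene centre [0.5333 0.0909] res mm [ 1.2  0.1 -2.5 -2.7 -0.3  5.8  5.2  0.3 -2.7 -3.9 -1.9  1.3  2.5 -0.9]
hole [0.6102 0.1323] r 0.0873 ang 28.3
holeR [0.5944 0.0235] r 0.091 ang -47.8
marker [0.6443 0.1573] r 0.1294 ang 30.9
plug [ 0.621  -0.0093] r 0.1332 ang -48.8
lip [0.6212 0.0766] r 0.0891 ang -9.2
```

The base's x axis points about -8.1° in world, away from the robot. The marker's side is left (positive), and the stop hole lies at about +37.2° (0.65 rad). The knob is at (0.6225, 0.0745). I'll grip tangentially with yaw ≈ 3.0, which keeps joint 6 mid-range. First I rotate in place by -0.1235 × 22 about tool z.

Call:
servo_tool([
  {"angular": [0,0,-0.1235],"xyz": [0,0,0],"gripper": 85},
  {"angular": [0,0,-0.1235],"xyz": [0,0,0],"gripper": 85},
  {"angular": [0,0,-0.1235],"xyz": [0,0,0],"gripper": 85},
  {"angular": [0,0,-0.1235],"xyz": [0,0,0],"gripper": 85},
  {"angular": [0,0,-0.1235],"xyz": [0,0,0],"gripper": 85},
  {"angular": [0,0,-0.1235],"xyz": [0,0,0],"gripper": 85},
  {"angular": [0,0,-0.1235],"xyz": [0,0,0],"gripper": 85},
  {"angular": [0,0,-0.1235],"xyz": [0,0,0],"gripper": 85},
  {"angular": [0,0,-0.1235],"xyz": [0,0,0],"gripper": 85},
  {"angular": [0,0,-0.1235],"xyz": [0,0,0],"gripper": 85},
  {"angular": [0,0,-0.1235],"xyz": [0,0,0],"gripper": 85},
  {"angular": [0,0,-0.1235],"xyz": [0,0,0],"gripper": 85},
])

```text
time: 1.1
position: [0.1464, -0.5038, 0.2306]
ee_rot: [3.142, -0.001, 1.771]
wrist_force: [-0.1, 0.1, -0.2]
finger_gap: 0.0849
grasp_force: 0.0
```

Call:
servo_tool([
  {"angular": [0,0,-0.1235],"xyz": [0,0,0],"gripper": 85},
  {"angular": [0,0,-0.1235],"xyz": [0,0,0],"gripper": 85},
  {"angular": [0,0,-0.1235],"xyz": [0,0,0],"gripper": 85},
  {"angular": [0,0,-0.1235],"xyz": [0,0,0],"gripper": 85},
  {"angular": [0,0,-0.1235],"xyz": [0,0,0],"gripper": 85},
  {"angular": [0,0,-0.1235],"xyz": [0,0,0],"gripper": 85},
  {"angular": [0,0,-0.1235],"xyz": [0,0,0],"gripper": 85},
  {"angular": [0,0,-0.1235],"xyz": [0,0,0],"gripper": 85},
  {"angular": [0,0,-0.1235],"xyz": [0,0,0],"gripper": 85},
  {"angular": [0,0,-0.1235],"xyz": [0,0,0],"gripper": 85},
  {"angular": [0,0,0],"xyz": [0,0,0],"gripper": 85},
])

```text
time: 2.02
position: [0.1464, -0.5038, 0.2306]
ee_rot: [3.14, -0.0, 3.002]
wrist_force: [0.3, -0.2, -0.7]
finger_gap: 0.085
grasp_force: 0.0
```

Call:
servo_tool([
  {"angular": [0,0,0],"xyz": [-19.5,32,0],"gripper": 85},
  {"angular": [0,0,0],"xyz": [-19.5,32,0],"gripper": 85},
  {"angular": [0,0,0],"xyz": [-19.5,32,0],"gripper": 85},
  {"angular": [0,0,0],"xyz": [-19.5,32,0],"gripper": 85},
  {"angular": [0,0,0],"xyz": [-19.5,32,0],"gripper": 85},
  {"angular": [0,0,0],"xyz": [-19.5,32,0],"gripper": 85},
  {"angular": [0,0,0],"xyz": [-19.5,32,0],"gripper": 85},
  {"angular": [0,0,0],"xyz": [-19.5,32,0],"gripper": 85},
  {"angular": [0,0,0],"xyz": [-19.5,32,0],"gripper": 85},
  {"angular": [0,0,0],"xyz": [-19.5,32,0],"gripper": 85},
])

```text
time: 2.85
position: [0.3855, -0.2132, 0.2311]
ee_rot: [3.142, 0.0, 2.996]
wrist_force: [0.3, -1.0, -1.1]
finger_gap: 0.0848
grasp_force: 0.0
```

Call:
servo_tool([
  {"angular": [0,0,0],"xyz": [-19.5,32,0],"gripper": 85},
  {"angular": [0,0,0],"xyz": [-19.5,32,0],"gripper": 85},
  {"angular": [0,0,0],"xyz": [-19.5,32,0],"gripper": 85},
  {"angular": [0,0,0],"xyz": [-19.5,32,0],"gripper": 85},
  {"angular": [0,0,0],"xyz": [-19.5,32,0],"gripper": 85},
  {"angular": [0,0,0],"xyz": [-19.5,32,0],"gripper": 85},
  {"angular": [0,0,0],"xyz": [-19.5,32,0],"gripper": 85},
  {"angular": [0,0,0],"xyz": [-19.5,32,0],"gripper": 85},
  {"angular": [0,0,0],"xyz": [-19.5,32,0],"gripper": 85},
  {"angular": [0,0,0],"xyz": [-19.5,32,0],"gripper": 85},
  {"angular": [0,0,0],"xyz": [0,0,0],"gripper": 85},
  {"angular": [0,0,0],"xyz": [0,0,0],"gripper": 85},
])

```text
time: 3.85
position: [0.6231, 0.076, 0.2288]
ee_rot: [-3.141, -0.004, 3.0]
wrist_force: [-0.2, -0.4, -0.6]
finger_gap: 0.0852
grasp_force: 0.0
```

```bash
python3 - <<'E'
from h import *
o=ctrl.get_obs();print(o["position"],o["ee_rot"],o["joint_pos"])
im=ctrl.grab_frame("wrist")[...,::-1]; cv2.imwrite("pics/w1.png",im)
p=ctrl.camera_params("wrist");print(p["fx"],p["cx"],p["cy"],p["D"])
E
```

```text
[0.62313216 0.07597242 0.22875799] [-3.14075379 -0.00388253  3.0002037 ] [ 1.46607793e-02  3.30077838e-01  4.17113063e-01  1.66179727e+00
 -2.25258263e-04  1.56048547e-01]
293.280658873551 317.3809202134164 202.1434017170511 [-0.03785973  0.          0.          0.          0.        ]
```

View pics/w1.png

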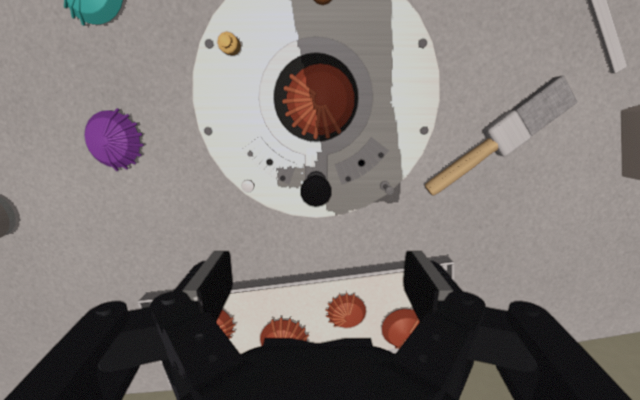

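The wrist view shows the knob's lip at (315,190), the marker-side shoe hole at (361,163), the other hole at (269,162), the plug at (248,186) and the marker at (385,186). I'll get the positions from these.

```bash
cat >> h.py <<'E'
from scipy.spatial.transform import Rotation as R
def wun(uv,z,pos,rot):
    p=ctrl.camera_params("wrist");K=np.array([[p["fx"],0,p["cx"]],[0,p["fy"],p["cy"]],[0,0,1]])
    d=cv2.undistortPoints(np.array(uv,float).reshape(-1,1,2),K,np.array(p["D"]))[:,0]
    T=np.eye(4);T[:3,:3]=R.from_euler("xyz",rot).as_matrix();T[:3,3]=pos
    T=T@np.array(p["T_tool_cam"])
    r=np.c_[d,np.ones(len(d))]@T[:3,:3].T;o=T[:3,3]
    return o+r*((np.array(z)-o[2])/r[:,2])[:,None]
E
python3 - <<'E'
from h import *
pos=[0.62313216,0.07597242,0.22875799];rot=[-3.14075379,-0.00388253,3.0002037]
for n,u,z in [("lip",(316,189),.094),("hole",(361,163),.0215),("holeR",(269,162),.0215),("plug",(248,186),.025),("marker",(385,186),.05),("stage top",(316,95),.04),("plateL",(193,90),.02),("plateR",(440,90),.02),("plateBot",(316,218),.02)]:
    w=wun([u],z,pos,rot)[0];print(n,w.round(4))
E
python3 - <<'E'
import cv2
im=cv2.imread("pics/w1.png")[120:230,230:410]
cv2.imwrite("pics/w1c.png",cv2.resize(im,None,fx=4.4,fy=4.4,interpolation=cv2.INTER_CUBIC))
E
```

```text
lip [0.6183 0.0753 0.094 ]
hole [0.6112 0.1303 0.0215]
holeR [0.5946 0.0214 0.0215]
plug [ 0.6192 -0.0086  0.025 ]
marker [0.6361 0.1509 0.05  ]
stage top [0.5287 0.0878 0.04  ]
plateL [ 0.5014 -0.0499  0.02  ]
plateR [0.5409 0.2282 0.02  ]
plateBot [0.673 0.067 0.02 ]
```

View pics/w1c.png

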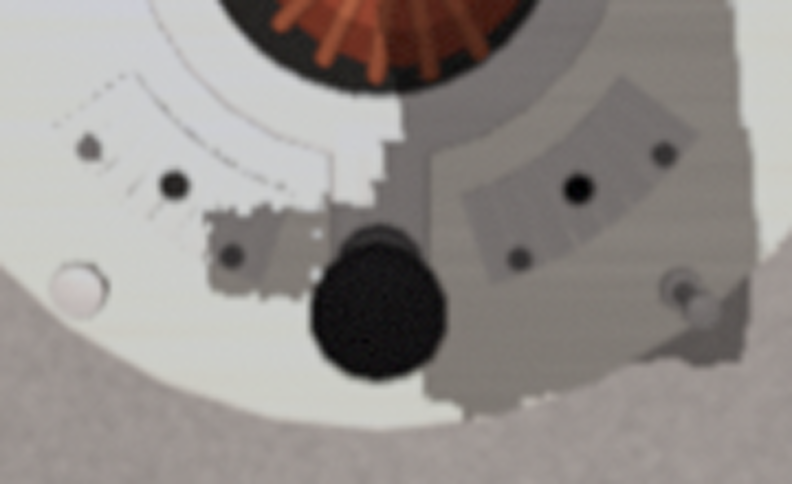

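Everything agrees: centre (0.532, 0.086), knob about (0.6214, 0.0742), and the hole at a stage angle of about 36.9°. I correct by (+1.4, -1.8) mm in tool axes and go down to just above the knob.

Call:
servo_tool([
  {"angular": [0,0,0],"xyz": [1.4,-1.8,20],"gripper": 85},
  {"angular": [0,0,0],"xyz": [0,0,35],"gripper": 85},
  {"angular": [0,0,0],"xyz": [0,0,35],"gripper": 85},
  {"angular": [0,0,0],"xyz": [0,0,20],"gripper": 85},
  {"angular": [0,0,0],"xyz": [0,0,8],"gripper": 85},
  {"angular": [0,0,0],"xyz": [0,0,0],"gripper": 85},
  {"angular": [0,0,0],"xyz": [0,0,0],"gripper": 85},
])

```text
time: 4.48
position: [0.6214, 0.0718, 0.1147]
ee_rot: [3.142, 0.001, 2.998]
wrist_force: [-0.1, 0.5, -0.1]
finger_gap: 0.0849
grasp_force: 0.0
```

```bash
python3 - <<'E'
from h import *
o=ctrl.get_obs();print(o["position"].tolist(),o["ee_rot"].tolist())
im=ctrl.grab_frame("wrist")[...,::-1]; cv2.imwrite("pics/w2.png",im)
E
```

```text
[0.6213530311823134, 0.07182159483550206, 0.11467111550434594] [3.141545811189926, 0.001231844850003494, 2.9979370794436764]
```

View pics/w2.png

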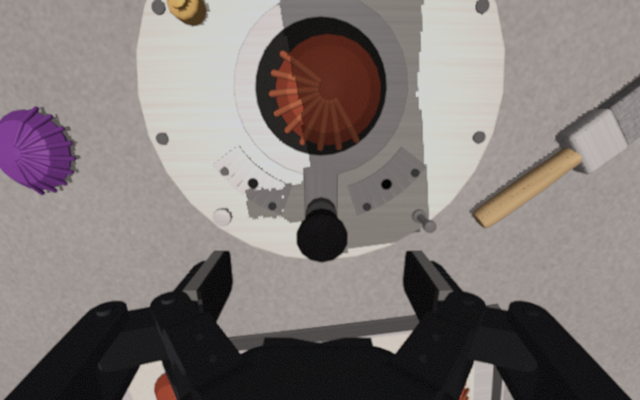

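```bash
python3 - <<'E'
from h import *
pos=[0.6213530311823134, 0.07182159483550206, 0.11467111550434594];rot=[3.141545811189926, 0.001231844850003494, 2.9979370794436764]
g=cv2.imread("pics/w2.png").max(2)[195:275,280:360]
m=(g<32).astype(np.uint8);c=max(cv2.findContours(m,0,2)[0],key=cv2.contourArea).reshape(-1,2)+[280,195]
low=c[c[:,1]>228]; (x,y),r=cv2.minEnclosingCircle(low.astype(np.float32));print(x,y,r,low[:,0].min(),low[:,0].max(),low[:,1].max())
w=wun([(x,low[:,1].max()-(low[:,0].max()-low[:,0].min())/2)],.094,pos,rot)[0];print(w)
for u in [(386,184),(253,183)]:print(wun([u],.0215,pos,rot)[0])
M=R.from_euler("xyz",rot).as_matrix();print(((w-pos)@M*1e3).round(2))
print(ctrl.get_obs()["position"])
E
```

```text
321.5 237.5 24.382469177246094 298 345 260
[0.61935663 0.0748034  0.094     ]
[0.61126671 0.13053336 0.0215    ]
[0.5948342  0.02222979 0.0215    ]
[ 2.43  2.66 20.67]
[0.62236042 0.0720363  0.1158896 ]
```

The knob's lip is centred at (321.5,237), about 2.5 mm towards tool +y. I correct that and go down to grip height.

Call:
servo_tool([
  {"angular": [0,0,0],"xyz": [1.5,2.4,0],"gripper": 85},
  {"angular": [0,0,0],"xyz": [0,0,20],"gripper": 85},
  {"angular": [0,0,0],"xyz": [0,0,20],"gripper": 85},
  {"angular": [0,0,0],"xyz": [0,0,10],"gripper": 85},
  {"angular": [0,0,0],"xyz": [0,0,6],"gripper": 50},
  {"angular": [0,0,0],"xyz": [0,0,0],"gripper": 45},
  {"angular": [0,0,0],"xyz": [0,0,0],"gripper": 40},
  {"angular": [0,0,0],"xyz": [0,0,0],"gripper": 40},
  {"angular": [0,0,0],"xyz": [0,0,0],"gripper": 40},
], force=20)

```text
time: 5.28
position: [0.6213, 0.0754, 0.0589]
ee_rot: [3.141, 0.003, 3.0]
wrist_force: [0.2, -1.2, -0.0]
finger_gap: 0.04
grasp_force: 0.0
```

```bash
python3 - <<'E'
from h import *
o=ctrl.get_obs();print(o["position"].tolist(),o["ee_rot"].tolist(),o["finger_gap"])
im=ctrl.grab_frame("wrist")[...,::-1]; cv2.imwrite("pics/w3.png",im)
cv2.imwrite("pics/w3c.png",cv2.resize(im[180:400,200:440],None,fx=2.7,fy=2.7,interpolation=cv2.INTER_CUBIC).astype(np.float32).clip(0,100)*2.5)
E
```

```text
[0.621325234887869, 0.07536077969437048, 0.058896927837890536] [3.1411535070162206, 0.002582659626295447, 2.9998042739163657] 0.03998990551424052[ WARN:0@1.087] global loadsave.cpp:1063 imwrite_ Unsupported depth image for selected encoder is fallbacked to CV_8U.
```

View pics/w3c.png

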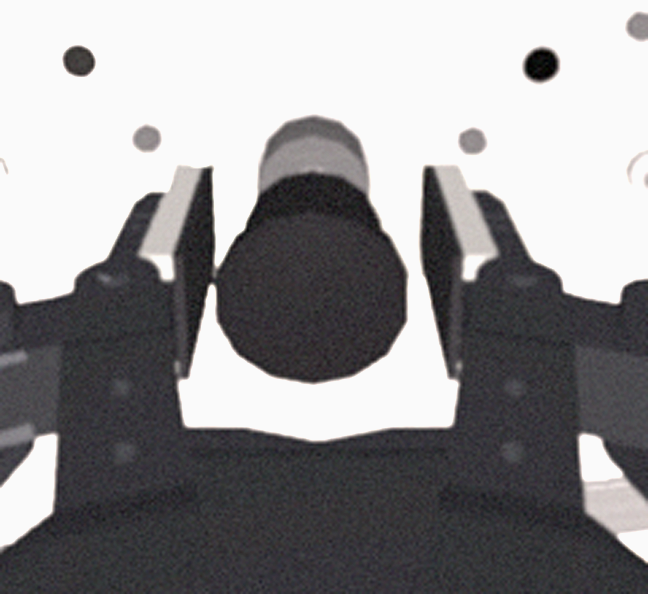

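The enlarged view shows the knob between the pads, with its lip centre at column 312 and the pad midpoint at about 318. It sits about 0.7 mm towards tool -y. I nudge the arm and close gently.

Call:
servo_tool([
  {"angular": [0,0,0],"xyz": [0,-0.7,0],"gripper": 34},
  {"angular": [0,0,0],"xyz": [0,0,0],"gripper": 31},
  {"angular": [0,0,0],"xyz": [0,0,0],"gripper": 29},
  {"angular": [0,0,0],"xyz": [0,0,0],"gripper": 27.5},
  {"angular": [0,0,0],"xyz": [0,0,0],"gripper": 26.5},
  {"angular": [0,0,0],"xyz": [0,0,0],"gripper": 25.5},
  {"angular": [0,0,0],"xyz": [0,0,0],"gripper": 25},
], force=20)

```text
time: 5.92
position: [0.6208, 0.0744, 0.0583]
ee_rot: [-3.142, 0.002, 3.0]
wrist_force: [-1.5, -0.9, 4.8]
finger_gap: 0.0307
grasp_force: 19.6
```

The gap is 30.7 mm, so the pads closed on the lip instead of the 26 mm body. I open a little, go 6 mm lower and close again.

Call:
servo_tool([
  {"angular": [0,0,0],"xyz": [0,0,0],"gripper": 36},
  {"angular": [0,0,0],"xyz": [0,0,0],"gripper": 38},
  {"angular": [0,0,0],"xyz": [0,0,3],"gripper": 38},
  {"angular": [0,0,0],"xyz": [0,0,3],"gripper": 36},
  {"angular": [0,0,0],"xyz": [0,0,0],"gripper": 32},
  {"angular": [0,0,0],"xyz": [0,0,0],"gripper": 29},
  {"angular": [0,0,0],"xyz": [0,0,0],"gripper": 27.5},
  {"angular": [0,0,0],"xyz": [0,0,0],"gripper": 26.5},
  {"angular": [0,0,0],"xyz": [0,0,0],"gripper": 25.5},
  {"angular": [0,0,0],"xyz": [0,0,0],"gripper": 25},
], force=20)

```text
time: 6.75
position: [0.6191, 0.0747, 0.05]
ee_rot: [-3.141, -0.003, 3.0]
wrist_force: [-0.8, 0.4, -6.7]
finger_gap: 0.0276
grasp_force: 18.7
```

Call:
servo_tool([
  {"angular": [0,0,0],"xyz": [0,0,0],"gripper": 25},
  {"angular": [0,0,0],"xyz": [0,0,-1.5],"gripper": 24},
  {"angular": [0,0,0],"xyz": [0,0,-1.5],"gripper": 24},
  {"angular": [0,0,0],"xyz": [0,0,-1.5],"gripper": 24},
  {"angular": [0,0,0],"xyz": [0,0,-1.5],"gripper": 24},
  {"angular": [0,0,0],"xyz": [0,0,0],"gripper": 24},
], force=35)

```text
time: 7.25
position: [0.6191, 0.0747, 0.0569]
ee_rot: [-3.141, -0.002, 3.0]
wrist_force: [-2.5, -0.3, -9.5]
finger_gap: 0.0274
grasp_force: 33.8
```

Call:
servo_tool([
  {"angular": [0,0,0],"xyz": [0,0,-1.5],"gripper": 24},
  {"angular": [0,0,0],"xyz": [0,0,-1.5],"gripper": 24},
  {"angular": [0,0,0],"xyz": [0,0,-1],"gripper": 24},
  {"angular": [0,0,0],"xyz": [0,0,0],"gripper": 24},
  {"angular": [0,0,0],"xyz": [0,0,0],"gripper": 24},
])

```text
time: 7.67
position: [0.6193, 0.0746, 0.061]
ee_rot: [-3.141, -0.002, 3.0]
wrist_force: [-4.9, 0.2, -10.0]
finger_gap: 0.0272
grasp_force: 34.1
```

```bash
python3 - <<'E'
from h import *
o=ctrl.get_obs();print(o["position"],o["ee_rot"],o["wrist_force"],o["torque"])
for n in ("scene","wrist"):cv2.imwrite(f"pics/{n}4.png",ctrl.grab_frame(n)[...,::-1])
a=cv2.imread("pics/wrist4.png")[120:320,200:440]; b=cv2.imread("pics/scene4.png")[160:260,340:420]
a=cv2.resize(a,(480,400),interpolation=cv2.INTER_CUBIC);b=cv2.resize(b,(320,400),interpolation=cv2.INTER_CUBIC)
cv2.imwrite("pics/c4.png",(np.hstack([a,b]).astype(float)*1.8).clip(0,255).astype(np.uint8))
E
```

```text
[0.6192619  0.07462188 0.06095633] [-3.14127478e+00 -1.87438791e-03  2.99981560e+00] [ -4.88621544   0.19921907 -10.04153524] [0.01823048 0.75504927 0.0111363 ]
```

View pics/c4.png

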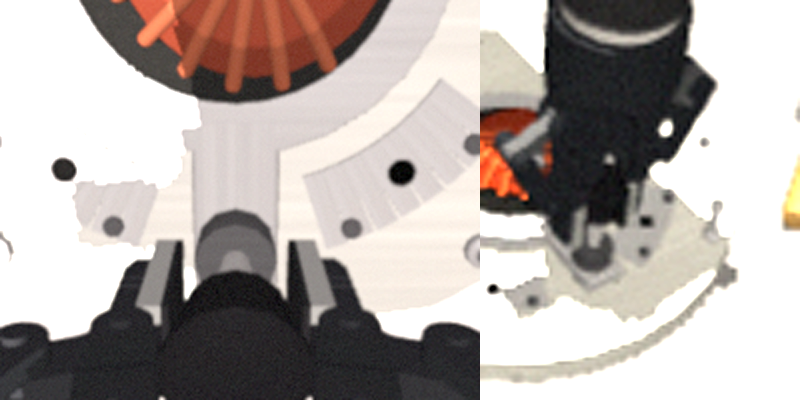

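The pin is pulled: the stem is visible and the force is about 10 N, so plunger height is about 10 mm. I raise 1 mm more, ease the radial force, and start turning on the 90 mm arc (0.05 rad per row: tool y +4.5, tool x +0.11).

Call:
servo_tool([
  {"angular": [0,0,0],"xyz": [0.8,0,-1],"gripper": 24},
  {"angular": [0,0,-0.02],"xyz": [0.02,1.8,0],"gripper": 24},
  {"angular": [0,0,-0.04],"xyz": [0.07,3.6,0],"gripper": 24},
  {"angular": [0,0,-0.05],"xyz": [0.11,4.5,0],"gripper": 24},
  {"angular": [0,0,-0.05],"xyz": [0.11,4.5,0],"gripper": 24},
  {"angular": [0,0,-0.05],"xyz": [0.11,4.5,0],"gripper": 24},
  {"angular": [0,0,-0.05],"xyz": [0.11,4.5,0],"gripper": 24},
  {"angular": [0,0,-0.02],"xyz": [0.02,1.8,0],"gripper": 24},
  {"angular": [0,0,0],"xyz": [0,0,0],"gripper": 24},
])

```text
time: 8.52
position: [0.6192, 0.0995, 0.0622]
ee_rot: [-3.14, -0.001, -3.003]
wrist_force: [-3.9, -3.3, -10.3]
finger_gap: 0.0275
grasp_force: 34.2
```

Call:
servo_tool([
  {"angular": [0,0,-0.02],"xyz": [0.6,1.8,0],"gripper": 24},
  {"angular": [0,0,-0.04],"xyz": [0.5,3.6,0],"gripper": 24},
  {"angular": [0,0,-0.05],"xyz": [0.11,4.5,0],"gripper": 24},
  {"angular": [0,0,-0.05],"xyz": [0.11,4.5,0],"gripper": 24},
  {"angular": [0,0,-0.05],"xyz": [0.11,4.5,0],"gripper": 24},
  {"angular": [0,0,-0.05],"xyz": [0.11,4.5,0],"gripper": 24},
  {"angular": [0,0,-0.02],"xyz": [0.02,1.8,0],"gripper": 24},
  {"angular": [0,0,0],"xyz": [0,0,0],"gripper": 24},
  {"angular": [0,0,0],"xyz": [0,0,0],"gripper": 24},
])

```text
time: 9.27
position: [0.6121, 0.1234, 0.0626]
ee_rot: [-3.14, 0.001, -2.724]
wrist_force: [-0.9, -4.6, -10.8]
finger_gap: 0.0273
grasp_force: 34.3
```

```bash
python3 - <<'E'
from h import *
o=ctrl.get_obs();print(o["position"],o["ee_rot"],o["wrist_force"],o["torque"])
for n in ("top","wrist"):cv2.imwrite(f"pics/{n}5.png",ctrl.grab_frame(n)[...,::-1])
a=cv2.imread("pics/wrist5.png")[90:290,200:440]; b=cv2.imread("pics/top5.png")[140:240,240:340]
a=cv2.resize(a,(480,400),interpolation=cv2.INTER_CUBIC);b=cv2.resize(b,(320,400),interpolation=cv2.INTER_CUBIC)
cv2.imwrite("pics/c5.png",(np.hstack([a,b]).astype(float)*1.2).clip(0,255).astype(np.uint8))
E
```

```text
[0.61213517 0.1233532  0.06257005] [-3.14035878e+00  9.15117333e-04 -2.72402704e+00] [ -0.94511411  -4.61434288 -10.78315521] [-0.87504359  0.2480852   0.2689982 ]
```

View pics/c5.png

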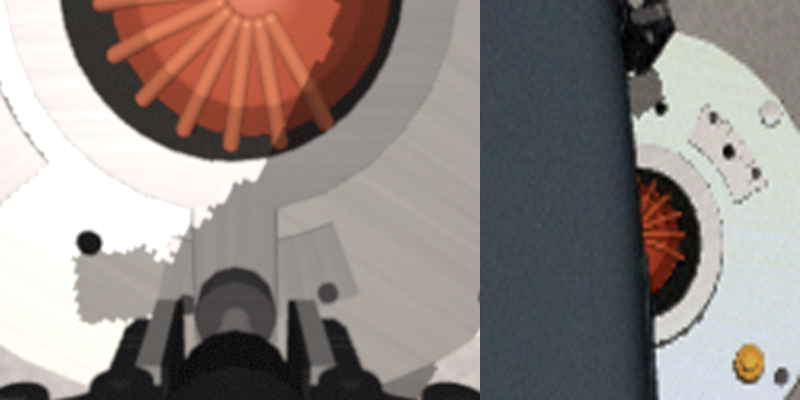

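The wrist view shows the shell in place. The middle hole is now visible at (244,211.5) in full pixels, and the shoe's far screw is at (364,236.5). I use these to refine the hole's angle.

```bash
python3 - <<'E'
from h import *
c=np.array([.5322,.0862]);A=lambda w:(np.degrees(np.arctan2(w[1]-c[1],w[0]-c[0])).round(2),(np.hypot(*(w[:2]-c))*1e3).round(1))
P={"w1":([0.6231,0.0760,.2288],[-3.1408,-.0039,3.0002]),"w4":([.6193,.0746,.061],[-3.1413,-.0019,2.9998]),"w5":([.6121,.1234,.0626],[-3.1404,.0009,-2.7240])}
f=lambda u,v,x0,y0,s:(x0+(u+.5)/s-.5,y0+(v+.5)/s-.5)
L=[("w1","hole",f(578,190,230,120,4.4),.0215),("w1","holeR",f(175,185,230,120,4.4),.0215),("w1","scrA",f(664,155,230,120,4.4),.0215),("w1","scrB",f(519,260,230,120,4.4),.0215),
("w4","hole",f(402,173,200,120,2),.0215),("w4","holeR",f(64,170,200,120,2),.0215),("w4","scrB",f(352,229,200,120,2),.0215),("w4","scrA",f(475,145,200,120,2),.0215),
("w5","mid",f(88,243,200,90,2),.02),("w5","scrA",f(328,293,200,90,2),.0215)]
for k,n,u,z in L:print(k,n,*A(wun([u],z,*P[k])[0]))
for k in P:print(k,"tcp",A(np.array(P[k][0])),"yaw",np.degrees(P[k][1][2]).round(2)%180)
E
```

```text
w1 hole 29.41 90.6
w1 holeR -45.8 89.1
w1 scrA 43.32 99.9
w1 scrB 15.37 99.5
w4 hole 29.4 91.1
w4 holeR -45.54 89.7
w4 scrB 15.54 100.2
w4 scrA 43.19 100.5
w5 mid -7.48 90.3
w5 scrA 43.36 100.0
w1 tcp (np.float64(-6.4), np.float64(91.5)) yaw 171.9
w4 tcp (np.float64(-7.59), np.float64(87.9)) yaw 171.88
w5 tcp (np.float64(24.97), np.float64(88.1)) yaw 23.930000000000007
```

The stop hole is 36.8° from the middle hole. The stage is now at about 32.1°, so about 4.7° remain. I turn to just short of it (+0.055 rad) and begin lowering gently, so the pin rests on the shoe and can be slid into the hole by feel.

Call:
servo_tool([
  {"angular": [0,0,-0.025],"xyz": [0.03,2.25,0],"gripper": 24},
  {"angular": [0,0,-0.03],"xyz": [0.04,2.7,0],"gripper": 24},
  {"angular": [0,0,0],"xyz": [0,0,0],"gripper": 24},
  {"angular": [0,0,0],"xyz": [0,0,0.7],"gripper": 24},
  {"angular": [0,0,0],"xyz": [0,0,0.7],"gripper": 24},
  {"angular": [0,0,0],"xyz": [0,0,0.4],"gripper": 24},
  {"angular": [0,0,0],"xyz": [0,0,0],"gripper": 24},
])

```text
time: 9.95
position: [0.6099, 0.1279, 0.0608]
ee_rot: [-3.141, 0.001, -2.669]
wrist_force: [-0.7, -4.8, -10.6]
finger_gap: 0.0271
grasp_force: 34.3
```

Call:
servo_tool([
  {"angular": [0,0,0],"xyz": [0,0,0.5],"gripper": 24},
  {"angular": [0,0,0],"xyz": [0,0,0],"gripper": 24},
])

```text
time: 10.12
position: [0.6099, 0.1279, 0.0603]
ee_rot: [-3.141, 0.001, -2.669]
wrist_force: [-0.6, -4.6, -9.8]
finger_gap: 0.0273
grasp_force: 34.2
```

Call:
servo_tool([
  {"angular": [0,0,0],"xyz": [0,0,0.5],"gripper": 24},
  {"angular": [0,0,0],"xyz": [0,0,0.4],"gripper": 24},
  {"angular": [0,0,0],"xyz": [0,0,0],"gripper": 24},
])

```text
time: 10.37
position: [0.6099, 0.1279, 0.0595]
ee_rot: [-3.141, 0.001, -2.669]
wrist_force: [-2.1, -4.9, -9.2]
finger_gap: 0.0272
grasp_force: 34.2
```

Call:
servo_tool([
  {"angular": [0,0,0],"xyz": [0,0,0.4],"gripper": 24},
  {"angular": [0,0,0],"xyz": [0,0,0],"gripper": 24},
])

```text
time: 10.53
position: [0.6099, 0.1279, 0.0591]
ee_rot: [-3.141, 0.001, -2.669]
wrist_force: [-1.8, -6.2, -10.3]
finger_gap: 0.0274
grasp_force: 34.2
```

Call:
servo_tool([
  {"angular": [0,0,0],"xyz": [0,0,0.4],"gripper": 24},
  {"angular": [0,0,0],"xyz": [0,0,0],"gripper": 24},
])

```text
time: 10.7
position: [0.6099, 0.1279, 0.0588]
ee_rot: [-3.141, 0.001, -2.669]
wrist_force: [-1.8, -5.7, -8.3]
finger_gap: 0.027
grasp_force: 34.2
```

Call:
servo_tool([
  {"angular": [0,0,0],"xyz": [0,0,0.4],"gripper": 24},
  {"angular": [0,0,0],"xyz": [0,0,0],"gripper": 24},
])

```text
time: 10.87
position: [0.6099, 0.1279, 0.0584]
ee_rot: [-3.141, 0.001, -2.669]
wrist_force: [-1.6, -4.9, -10.6]
finger_gap: 0.027
grasp_force: 34.1
```

Call:
servo_tool([
  {"angular": [0,0,0],"xyz": [0,0,0.4],"gripper": 24},
  {"angular": [0,0,0],"xyz": [0,0,0],"gripper": 24},
])

```text
time: 11.03
position: [0.6099, 0.1279, 0.058]
ee_rot: [-3.141, 0.001, -2.669]
wrist_force: [-1.7, -5.2, -9.9]
finger_gap: 0.0269
grasp_force: 34.1
```

Call:
servo_tool([
  {"angular": [0,0,0],"xyz": [0,0,0.4],"gripper": 24},
  {"angular": [0,0,0],"xyz": [0,0,0],"gripper": 24},
])

```text
time: 11.2
position: [0.6099, 0.1279, 0.0577]
ee_rot: [-3.141, 0.001, -2.669]
wrist_force: [-2.1, -4.9, -9.4]
finger_gap: 0.0273
grasp_force: 34.1
```

Call:
servo_tool([
  {"angular": [0,0,0],"xyz": [0,0,0.4],"gripper": 24},
  {"angular": [0,0,0],"xyz": [0,0,0],"gripper": 24},
])

```text
time: 11.37
position: [0.6099, 0.1279, 0.0573]
ee_rot: [-3.141, 0.001, -2.669]
wrist_force: [-1.7, -4.2, -8.4]
finger_gap: 0.0273
grasp_force: 34.1
```

Call:
servo_tool([
  {"angular": [0,0,0],"xyz": [0,0,0.4],"gripper": 24},
  {"angular": [0,0,0],"xyz": [0,0,0],"gripper": 24},
])

```text
time: 11.53
position: [0.6099, 0.1279, 0.0569]
ee_rot: [-3.141, 0.001, -2.669]
wrist_force: [-1.9, -5.1, -9.0]
finger_gap: 0.0271
grasp_force: 34.1
```

Call:
servo_tool([
  {"angular": [0,0,0],"xyz": [0,0,0.4],"gripper": 24},
  {"angular": [0,0,0],"xyz": [0,0,0],"gripper": 24},
])

```text
time: 11.7
position: [0.6099, 0.1279, 0.0566]
ee_rot: [-3.141, 0.001, -2.669]
wrist_force: [-1.0, -5.1, -8.9]
finger_gap: 0.0272
grasp_force: 34.1
```

Call:
servo_tool([
  {"angular": [0,0,0],"xyz": [0,0,0.4],"gripper": 24},
  {"angular": [0,0,0],"xyz": [0,0,0],"gripper": 24},
])

```text
time: 11.87
position: [0.6099, 0.1279, 0.0562]
ee_rot: [-3.14, 0.001, -2.669]
wrist_force: [-2.2, -5.6, -9.7]
finger_gap: 0.0274
grasp_force: 34.0
```

Call:
servo_tool([
  {"angular": [0,0,0],"xyz": [0,0,0.4],"gripper": 24},
  {"angular": [0,0,0],"xyz": [0,0,0],"gripper": 24},
])

```text
time: 12.03
position: [0.6099, 0.1279, 0.0559]
ee_rot: [-3.14, 0.001, -2.669]
wrist_force: [-2.2, -4.4, -7.8]
finger_gap: 0.0272
grasp_force: 34.0
```

Call:
servo_tool([
  {"angular": [0,0,0],"xyz": [0,0,0.4],"gripper": 24},
  {"angular": [0,0,0],"xyz": [0,0,0],"gripper": 24},
])

```text
time: 12.2
position: [0.6099, 0.1279, 0.0557]
ee_rot: [-3.14, 0.001, -2.669]
wrist_force: [-2.1, -4.3, -9.0]
finger_gap: 0.0274
grasp_force: 33.9
```

Call:
servo_tool([
  {"angular": [0,0,0],"xyz": [0,0,0.3],"gripper": 24},
  {"angular": [0,0,0],"xyz": [0,0,0],"gripper": 24},
])

```text
time: 12.37
position: [0.6099, 0.1279, 0.0556]
ee_rot: [-3.14, 0.001, -2.669]
wrist_force: [-3.2, -4.6, -7.4]
finger_gap: 0.0273
grasp_force: 33.8
```

Call:
servo_tool([
  {"angular": [0,0,0],"xyz": [0,0,0.3],"gripper": 24},
  {"angular": [0,0,0],"xyz": [0,0,0],"gripper": 24},
])

```text
time: 12.53
position: [0.61, 0.1279, 0.0554]
ee_rot: [-3.14, 0.001, -2.669]
wrist_force: [-2.4, -4.8, -6.1]
finger_gap: 0.0272
grasp_force: 33.7
```

The pin is touching the shoe: z is slowing at about 0.0555 and the spring load is easing. I lower a bit more, loosen the fingers, and follow down to home height.

Call:
servo_tool([
  {"angular": [0,0,0],"xyz": [0,0,0.4],"gripper": 24},
  {"angular": [0,0,0],"xyz": [0,0,0.4],"gripper": 24},
  {"angular": [0,0,0],"xyz": [0,0,0],"gripper": 24},
])

```text
time: 12.78
position: [0.61, 0.128, 0.055]
ee_rot: [-3.14, 0.001, -2.669]
wrist_force: [-2.8, -5.7, -5.8]
finger_gap: 0.0269
grasp_force: 33.5
```

Call:
servo_tool([
  {"angular": [0,0,0],"xyz": [0,0,0],"gripper": 28},
  {"angular": [0,0,0],"xyz": [0,0,0],"gripper": 30},
  {"angular": [0,0,0],"xyz": [0,0,0],"gripper": 30},
  {"angular": [0,0,0],"xyz": [0,0,0],"gripper": 30},
], force=20)

```text
time: 13.12
position: [0.61, 0.1291, 0.0543]
ee_rot: [3.141, 0.002, -2.669]
wrist_force: [-2.5, -1.7, -6.7]
finger_gap: 0.0299
grasp_force: 2.9
```

Call:
servo_tool([
  {"angular": [0,0,0],"xyz": [0,0,0.5],"gripper": 30},
  {"angular": [0,0,0],"xyz": [0,0,0.5],"gripper": 30},
  {"angular": [0,0,0],"xyz": [0,0,0],"gripper": 30},
])

```text
time: 13.37
position: [0.6098, 0.1291, 0.0526]
ee_rot: [3.141, 0.002, -2.668]
wrist_force: [-2.0, -0.5, -4.8]
finger_gap: 0.0298
grasp_force: 2.6
```

Call:
servo_tool([
  {"angular": [0,0,0],"xyz": [0,0,0.5],"gripper": 30},
  {"angular": [0,0,0],"xyz": [0,0,0.5],"gripper": 30},
  {"angular": [0,0,0],"xyz": [0,0,0],"gripper": 30},
])

```text
time: 13.62
position: [0.6099, 0.129, 0.0516]
ee_rot: [3.141, 0.002, -2.668]
wrist_force: [-0.4, 0.4, -4.9]
finger_gap: 0.0299
grasp_force: 2.4
```

Call:
servo_tool([
  {"angular": [0,0,0],"xyz": [0,0,0],"gripper": 33},
  {"angular": [0,0,0],"xyz": [0,0,0],"gripper": 36},
  {"angular": [0,0,0],"xyz": [0,0,0],"gripper": 40},
  {"angular": [0,0,0],"xyz": [0,0,0],"gripper": 40},
])

```text
time: 13.95
position: [0.6108, 0.1284, 0.053]
ee_rot: [-3.14, 0.003, -2.668]
wrist_force: [-0.6, -0.8, 0.2]
finger_gap: 0.0399
grasp_force: 0.0
```

```bash
python3 - <<'E'
from h import *
o=ctrl.get_obs();print(o["position"],o["wrist_force"],o["joint_pos"])
cv2.imwrite("pics/w6.png",ctrl.grab_frame("wrist")[...,::-1])
for n in("w3","w6"):
    g=cv2.imread(f"pics/{n}.png").max(2)
    print(n)
    for r in range(230,345,6):
        x=g[r,255:385];d=np.flatnonzero(np.diff((x<30).astype(int)));print(r,(d+256).tolist(),int(x[60]))
E
```

```text
[0.61082876 0.12839436 0.05298953] [-0.63369815 -0.79797318  0.24575238] [ 9.98618310e-02  3.32184739e-01  6.91740142e-02  1.30426983e+00
 -1.34635111e-04 -3.73263978e-01]
w3
230 [] 52
236 [] 61
242 [358, 360] 63
248 [274, 278, 301, 330, 357, 362] 12
254 [258, 272, 279, 296, 336, 357, 364, 378, 384] 18
260 [256, 269, 279, 293, 339, 357, 366, 381] 25
266 [268, 279, 290, 342, 356, 368, 383] 24
272 [266, 279, 285, 346, 357, 370] 25
278 [257, 265, 279, 282, 349, 357, 368, 369, 370, 380] 24
284 [260, 265, 266, 267, 350, 359, 369, 376] 18
290 [267, 268, 276, 281, 350, 360, 368, 369] 22
296 [266, 267, 275, 281, 350, 361, 367, 368, 369, 370] 24
302 [267, 268, 273, 283, 348, 363, 368, 369] 21
308 [267, 269, 272, 287, 344, 364, 367, 368] 19
314 [264, 268, 270, 294, 337, 366, 368, 371] 21
320 [265, 311, 321, 371] 20
326 [266, 370] 175
332 [267, 369] 168
338 [268, 368] 171
344 [] 22
w6
230 [] 40
236 [] 49
242 [276, 278, 357, 360] 63
248 [274, 279, 357, 362] 71
254 [258, 272, 279, 306, 333, 357, 364, 378, 384] 13
260 [270, 279, 299, 340, 357, 366, 382, 383, 384] 20
266 [268, 279, 296, 343, 356, 368, 382] 14
272 [266, 279, 294, 309, 310, 345, 357, 370] 25
278 [257, 268, 278, 289, 350, 357, 369, 380] 22
284 [259, 265, 277, 286, 353, 358, 368, 376] 24
290 [265, 268, 276, 284, 356, 360, 368, 370] 26
296 [266, 267, 275, 283, 356, 361, 367, 370] 25
302 [267, 268, 273, 284, 356, 363, 368, 370] 22
308 [266, 269, 272, 284, 356, 364, 368, 369] 22
314 [264, 269, 270, 287, 352, 366, 367, 372] 21
320 [265, 291, 349, 371] 23
326 [266, 299, 340, 370] 19
332 [266, 369] 80
338 [268, 368] 171
344 [332, 333] 24
```

The lip's apparent width is 72.5 px now, against 70 px when home, with the tool 6 mm lower than then. I'll check what plunger height that implies.

```bash
python3 - <<'E'
from h import *
from scipy.optimize import least_squares
p=ctrl.camera_params("wrist");K=np.array([[p["fx"],0,p["cx"]],[0,p["fy"],p["cy"]],[0,0,1]]);T=np.linalg.inv(np.array(p["T_tool_cam"]))
a=np.linspace(0,2*np.pi,721)
def pr(x,y,dz,r):  # lip top circle in tool frame; dz = lip height above TCP
    P=np.c_[x+r*np.cos(a),y+r*np.sin(a),np.full(721,-dz)]@T[:3,:3].T+T[:3,3]
    q=cv2.projectPoints(P,np.zeros(3),np.zeros(3),K,np.array(p["D"]))[0][:,0]
    return np.array([q[:,0].min(),q[:,0].max(),q[:,1].max()])
def edges(n):
    g=cv2.resize(cv2.imread(f"pics/{n}.png").max(2),None,fx=4,fy=4,interpolation=cv2.INTER_CUBIC)
    L=[];Rr=[]
    for r in range(284*4,314*4):
        x=g[r]<45;c=318*4
        l=c-np.argmin(x[c::-1]);rr=c+np.argmin(x[c:])
        L.append(l/4);Rr.append(rr/4)
    col=g[300*4:,int(4*(min(L)+max(Rr))/2)]<45
    return np.array([min(L),max(Rr),300+np.argmin(col)/4])
e3,e6=edges("w3"),edges("w6");print(e3,e6)
s=least_squares(lambda v:pr(v[0],v[1],.094-.0589,v[2])-e3,[0,0,.016],x_scale=.001);print("home fit x,y,r",s.x)
t=least_squares(lambda v:pr(v[0],v[1],v[2],s.x[2])-e6,[0,0,.04],x_scale=.001);print("now",t.x,"plunger mm",(t.x[2]+.053-.094)*1e3)
E
```

```text
[227.75 350.5  311.75] [282.5  356.75 332.5 ]
home fit x,y,r [ 0.01562903 -0.01111513  0.02488899]
now [-0.04765165  0.0019131  -0.02679845] plunger mm -67.7984494613362
```

```bash
python3 - <<'E'
from h import *
from scipy.optimize import least_squares
p=ctrl.camera_params("wrist");K=np.array([[p["fx"],0,p["cx"]],[0,p["fy"],p["cy"]],[0,0,1]]);T=np.linalg.inv(np.array(p["T_tool_cam"]))
a=np.linspace(0,2*np.pi,721)
def pr(x,y,dz,r):
    P=np.c_[x+r*np.cos(a),y+r*np.sin(a),np.full(721,-dz)]@T[:3,:3].T+T[:3,3]
    q=cv2.projectPoints(P,np.zeros(3),np.zeros(3),K,np.array(p["D"]))[0][:,0]
    return np.array([q[:,0].min(),q[:,0].max(),q[:,1].max()])
def edges(n,rows):
    g=cv2.resize(cv2.imread(f"pics/{n}.png").max(2),None,fx=4,fy=4,interpolation=cv2.INTER_CUBIC);c=318*4
    E=[]
    for r in range(rows[0]*4,rows[1]*4):
        x=g[r]<50;E.append((c-np.argmin(x[c::-1]),c+np.argmin(x[c:])))
    E=np.array(E)/4;m=E[:,0].min(),E[:,1].max()
    col=g[310*4:,int(2*sum(m))]<50
    return np.array([*m,310+np.argmin(col)/4])
e3,e6=edges("w3",(289,302)),edges("w6",(295,310));print(e3,e6)
for h in (0,2,4,8):
    s=least_squares(lambda v:pr(v[0],v[1],.0351,v[2])-e3,[0,0,.016],x_scale=.001)
    t=pr(s.x[0],s.x[1],.0411+h/1e3,s.x[2]);print(h,s.x.round(4),"width",(t[1]-t[0]).round(1),"bottom",t[2].round(1))
print("measured width",e6[1]-e6[0])
E
```

```text
[280.   350.5  321.75] [282.25 356.75 332.5 ]
0 [ 0.0004 -0.0005  0.0148] width 73.9 bottom 331.3
2 [ 0.0004 -0.0005  0.0148] width 75.1 bottom 334.7
4 [ 0.0004 -0.0005  0.0148] width 76.4 bottom 338.2
8 [ 0.0004 -0.0005  0.0148] width 79.0 bottom 345.5
measured width 74.5
```

The lip's bottom edge at row 332.5 and width of 74.5 px match a plunger height of about 0–1 mm (8 mm would give 345 and 79). So the pin has dropped in. I open further and retract straight up, then move sideways for a check.

Call:
servo_tool([
  {"angular": [0,0,0],"xyz": [0,0,0],"gripper": 50},
  {"angular": [0,0,0],"xyz": [0,0,-5],"gripper": 60},
  {"angular": [0,0,0],"xyz": [0,0,-15],"gripper": 60},
  {"angular": [0,0,0],"xyz": [0,0,-25],"gripper": 60},
  {"angular": [0,0,0],"xyz": [0,0,-30],"gripper": 60},
  {"angular": [0,0,0],"xyz": [0,0,-30],"gripper": 60},
  {"angular": [0,0,0],"xyz": [0,0,-10],"gripper": 60},
  {"angular": [0,0,0],"xyz": [0,0,0],"gripper": 60},
  {"angular": [0,0,0],"xyz": [0,0,0],"gripper": 60},
])

```text
time: 14.75
position: [0.6099, 0.1284, 0.1668]
ee_rot: [-3.141, 0.001, -2.668]
wrist_force: [-0.6, 0.3, 0.2]
finger_gap: 0.0601
grasp_force: 0.0
```

```bash
python3 - <<'E'
from h import *
o=ctrl.get_obs();print(o["position"],o["ee_rot"],o["wrist_force"])
cv2.imwrite("pics/w7.png",ctrl.grab_frame("wrist")[...,::-1]);cv2.imwrite("pics/s7.png",ctrl.grab_frame("scene")[...,::-1])
im=cv2.imread("pics/w7.png");g=im.max(2)
m=(g<40).astype(np.uint8);m[275:]=0
n,l,st,c=cv2.connectedComponentsWithStats(m)
for i in range(1,n):
    if st[i,4]>15:
        u=c[i];print(st[i].tolist(),u.round(1),"z.0215:",wun([u],.0215,o["position"],o["ee_rot"])[0,:2].round(4),"z.094:",wun([u],.094,o["position"],o["ee_rot"])[0,:2].round(4))
hsv=cv2.cvtColor(im,cv2.COLOR_BGR2HSV)
r=((hsv[...,0]<12)&(hsv[...,1]>120)&(hsv[...,2]>50)).astype(np.uint8);r[250:]=0
n,l,st,c=cv2.connectedComponentsWithStats(r);i=1+st[1:,4].argmax();print("shell",st[i],wun([c[i]],.05,o["position"],o["ee_rot"])[0])
E
```

```text
[0.60987255 0.12838507 0.16677922] [-3.14098952e+00  1.47195406e-03 -2.66838522e+00] [-0.62846301  0.27339756  0.15227137]
[270, 43, 35, 34, 196] [284.2  60.1] z.0215: [0.5156 0.0468] z.094: [0.5233 0.0592]
[351, 61, 12, 15, 44] [357.   68.2] z.0215: [0.4916 0.1086] z.094: [0.5054 0.1055]
[271, 76, 8, 13, 36] [274.1  81.7] z.0215: [0.5365 0.0464] z.094: [0.539  0.0589]
[347, 77, 20, 60, 196] [360.3 108.7] z.0215: [0.5211 0.1286] z.094: [0.5275 0.1204]
[268, 89, 9, 11, 39] [271.7  94.1] z.0215: [0.5473 0.049 ] z.094: [0.547  0.0609]
[265, 95, 8, 19, 35] [267.5 104.7] z.0215: [0.5577 0.0495] z.094: [0.5548 0.0613]
[270, 103, 10, 7, 19] [274.9 106.5] z.0215: [0.556  0.0564] z.094: [0.5535 0.0664]
[602, 103, 38, 67, 1388] [621.2 141.6] z.0215: [0.4246 0.3779] z.094: [0.4553 0.307 ]
[223, 125, 6, 5, 16] [225.1 127.1] z.0215: [0.5946 0.0217] z.094: [0.5824 0.0404]
[301, 143, 10, 5, 19] [304.9 144.8] z.0215: [0.575  0.0973] z.094: [0.5677 0.097 ]
[262, 174, 5, 5, 22] [264.  175.7] z.0215: [0.6208 0.0745] z.094: [0.602 0.08 ]
[300, 192, 37, 40, 1164] [318.1 212.1] z.0215: [0.6301 0.1399] z.094: [0.609  0.1289]
[239, 245, 21, 30, 374] [251.5 262.9] z.0215: [0.7153 0.1019] z.094: [0.6727 0.1005]
[376, 244, 20, 31, 368] [383.1 262.8] z.0215: [0.6495 0.2297] z.094: [0.6235 0.1961]
[216, 255, 21, 20, 143] [226.4 265.3] z.0215: [0.7307 0.0785] z.094: [0.6842 0.083 ]
[399, 255, 20, 20, 140] [408.5 265.4] z.0215: [0.6396 0.2563] z.094: [0.6161 0.216 ]
shell [ 274   53   90   94 6138] [0.53147289 0.0911148  0.05      ]
```

Angle and shell check out: the knob is at 29.1° in world against the hole's 29.35°, and the shell is near the centre. One cross-check of the plunger height in the scene camera, calibrated against the first picture.

```bash
python3 - <<'E'
from h import *
p=ctrl.camera_params("scene");K=np.array([[p["fx"],0,p["cx"]],[0,p["fy"],p["cy"]],[0,0,1]]);W=np.array(p["world_to_cam"])
a=np.linspace(0,6.283,361)
def box(x,y,z):
    P=np.c_[x+.016*np.cos(a),y+.016*np.sin(a),np.full(361,z)]
    q=cv2.projectPoints(P@W[:3,:3].T+W[:3,3],np.zeros(3),np.zeros(3),K,np.array(p["D"]))[0][:,0];return q.min(0).round(1),q.max(0).round(1)
c=np.array([.5322,.0862])
for n,ang in (("scene0",-7.5),("s7",29.35)):
    x,y=c+.09*np.array([np.cos(np.radians(ang)),np.sin(np.radians(ang))])
    for h in (0,.008):print(n,h,*box(x,y,.094+h))
    lo,hi=box(x,y,.094);u=int((lo+hi)[0]/2)
    g=cv2.imread(f"pics/{n}.png").max(2)
    for col in range(u-2,u+3):print(col,g[int(lo[1])-8:int(hi[1])+24,col].tolist(),"from row",int(lo[1])-8)
E
```

```text
scene0 0 [361.9 202.9] [376.  213.3]
scene0 0.008 [362.1 200.5] [376.3 210.9]
366 [203, 205, 204, 202, 177, 157, 152, 136, 155, 166, 95, 22, 24, 20, 24, 25, 27, 27, 26, 18, 7, 10, 9, 7, 26, 47, 59, 55, 40, 36, 37, 35, 37, 95, 195, 189, 127, 90, 97, 106, 137, 207, 229] from row 194
367 [205, 203, 204, 205, 207, 206, 206, 203, 204, 186, 75, 21, 24, 25, 21, 25, 26, 27, 30, 24, 14, 5, 10, 11, 23, 60, 87, 82, 53, 38, 39, 34, 36, 70, 162, 206, 183, 99, 96, 100, 129, 191, 228] from row 194
368 [203, 203, 208, 206, 208, 204, 206, 205, 204, 184, 20, 22, 20, 20, 23, 24, 25, 30, 33, 30, 9, 12, 10, 8, 20, 48, 92, 89, 61, 38, 38, 32, 36, 47, 122, 204, 174, 89, 95, 112, 153, 228, 228] from row 194
369 [208, 206, 206, 207, 207, 206, 202, 204, 203, 186, 34, 21, 24, 25, 23, 25, 29, 29, 32, 27, 11, 12, 14, 13, 20, 47, 90, 79, 51, 38, 37, 36, 37, 46, 123, 195, 134, 94, 101, 127, 189, 228, 227] from row 194
370 [219, 217, 208, 210, 205, 207, 203, 204, 206, 187, 59, 21, 24, 21, 24, 22, 28, 30, 29, 28, 17, 16, 11, 13, 16, 41, 71, 53, 38, 38, 37, 34, 38, 62, 128, 177, 93, 99, 110, 152, 228, 227, 228] from 
[... 373 characters left out ...]
 10, 11, 37, 90, 98, 90, 52, 40, 42, 37, 39, 63, 110, 98, 101, 85, 97, 102, 96, 81] from row 181
383 [135, 229, 218, 116, 117, 117, 116, 116, 118, 105, 29, 13, 14, 15, 13, 13, 13, 11, 13, 14, 11, 11, 14, 11, 32, 80, 96, 89, 45, 40, 41, 39, 36, 63, 103, 101, 94, 97, 100, 101, 100, 101] from row 181
384 [120, 218, 226, 173, 117, 117, 117, 119, 119, 107, 21, 13, 12, 12, 12, 9, 11, 7, 14, 14, 10, 16, 13, 11, 29, 68, 80, 70, 40, 40, 37, 35, 42, 68, 100, 107, 95, 98, 99, 103, 106, 110] from row 181
385 [135, 219, 232, 222, 113, 115, 114, 115, 118, 105, 19, 11, 16, 14, 12, 13, 17, 15, 16, 15, 11, 12, 14, 11, 22, 46, 42, 39, 40, 36, 34, 37, 52, 85, 105, 113, 99, 104, 102, 113, 117, 119] from row 181
```

In the scene view the knob-to-collar spacing is the same as in the first picture: dark rows 10–24, then the collar. The predicted position also matches. The plunger is fully home at the stop hole, and the gripper is clear.

```bash
python3 -c "
from plant import ctrl
print(ctrl.sign_off())"
```

```text
the job is handed in; nothing more can be done
None
```

I turned the stage about 0.64 rad to the stop hole on the marker's side and handed the job in at about 15 s; camera checks showed the pin fully home, the shell near the stage's centre and the gripper clear, but no verdict was returned.

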